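# Tidy the bathroom sill: pot into the corner, razor case along the ledge

## Robot

A 6-joint arm with a two-finger parallel gripper is mounted at the origin on the work surface. World frame = base frame: x ahead of the robot, y to its left, z up, the work surface at z = 0. Lengths are in m, angles in rad, forces in N, time in s.
With the tool pointing down it reaches from about 0.25 to 0.775 m from the base axis. Payload 4 kg.
Tool frame: the origin (TCP) lies midway between the tips of the shut fingers; the grasp point (between the pads) lies 19 mm behind it; z points along the fingers, y is the line along which they close (so a half turn about z gives the same grasp; the last joint's range is limited). The gripper opens to 85 mm and grips with 20 to 120 N. Pads are 22 mm wide; open, the fingers measure 114 mm over their backs; the gripper's body (76 mm by 85 mm) begins 54 mm behind the grasp point. The pads swing forward as they close: fully open they stand 13 mm farther back than shut.
Start: joints at [-1.233, 0.087, 1.371, -0, 1.684, -0.103], TCP at [0.235, -0.497, 0.231] pointing down, gripper open.
Joint ranges: [-3.1, 3.1], [-0.76, 2.03], [0.27, 2.55], [-1.08, 4.22], [0.17, 2.65], [-2.57, 2.57]. Speed limits (rad/s): [2.79, 2.79, 3.14, 3.14, 3.14, 3.14].

## Interface

Orientations are given as a 3x3 rotation matrix whose columns are the frame's x, y, z axes.
In Python, from bench import status, vision, robot gives the robot as it stands. The module is installed in compiled form; this text tells all that it offers.
- The arm moves only by the tool drive_tool, never from a script. Its argument "motion" is one flat list of numbers, 7 for each row, row after row: the turn, a rotation vector about the world's x, y, z in rad, then the shift along the world's x, y, z in m, then the finger opening in m, from 0 to 0.0854. In form: [wx, wy, wz, x, y, z, grip, wx, wy, wz, x, y, z, grip, ...]. A call has 1 to 8 rows; each row is the pose to reach, as a shift and turn from the pose commanded when the call began; what a row does not reach only later rows make up. A row lasts 1/8 s, in which the tool goes at most 62.5 mm and 10.7 degrees, less where a joint would pass 70% of its speed; a pose out of reach is approached as far as the arm can. A call with a gripper value outside its range is refused whole. The fingers move at their own pace and stop on an object; the grip force is fixed at half the most. Time passes only in rows, so rows that repeat a pose let the fingers close. It gives the time, the measured TCP pose, the force, the opening and the grip force at its end, in the units of the state.
- status.state(): the state, without advancing time (a new reading comes with each control period).
- vision.camera(name): name is "scene" or "top" or "wrist"; returns a dict with "pixels" (420x560x3 uint8, red, green, blue), "z_map" (420x560 float32, m along the optical axis (not along the pixel's ray), 0 where there is no reading), "camera_matrix" (3x3 intrinsics, pixels), "T" (4x4, takes a point from camera to world coordinates). Camera axes: x right, y down, z forward; pixel columns grow to the right and rows downward; lengths in m; the calibration is good to about 2 mm. A picture is of the moment at which its call begins.
- robot.close_job(): hands the job in; it is judged then, once.
The state is a dict: "time": time; "q": joint angles; "qvel": joint speeds; "effort": joint torques, N m; "tool_pos": TCP position; "orientation": TCP orientation; "contact_force": force on the tool from outside, world axes, zero at the start; "ft_torque": the same for the moment, N m; "opening": finger opening in m; "grasp_force": force on a finger pad.
Only numpy, scipy, OpenCV 4.12 (cv2) and the standard library are available. Lean on these libraries where they do the work, as an engineer would, in place of code of your own. Each camera call takes 0.05 s, during which the arm holds its last target. There are 200 camera calls.

## Task

Tidy the bathroom windowsill by pushing only, picking nothing up. Push the round white ceramic pot with the wooden lid along the sill into the inner corner of the blue tiled ledge so that it touches both sides, and push the orange razor case up against the long side of the ledge so that one of its long sides lies flush against it. Keep both flat on the sill, do not lift or tip them, and leave everything else where it is.

Things in the scene. Friction and masses are not known exactly. Their poses are not given: they have to be found in the camera images.
- ledge: Fixed L-shaped ledge of glossy blue tile, 22 mm high, strips 24 mm wide. Origin: inner corner where the two inner faces meet, at sill height. Long strip: runs 460 mm from there along its -y, inner face x = 0, strip on the +x side. Short strip: runs 140 mm along its -x, inner face y = 0, strip on the +y side. Pot and case start at negative x and y in its frame. Turned up to 0.12 rad
- pot: Round white ceramic pot, brown wooden twist lid screwed tight: 76 mm diameter, straight sides to 42 mm, lid 73 mm diameter up to 58 mm, flat grip bar to 60 mm; about 0.3 kg; loose, slides on its flat base. Origin: centre of its underside, z up. Home in the corner its centre is 38 mm from each inner face of the ledge
- case: Hard orange plastic razor case lying flat, 50 mm (its x) by 150 mm (its y) by 30 mm high, black seam, white top panel; about 0.12 kg; loose. Origin: centre of its underside. Home, its centre is 25 mm from the long inner face of the ledge, its y axis along it. Starts turned up to 0.35 rad from that, clear of the pot's way to the corner
- clip: Aluminium hair clip, 14 x 52 x 12 mm, lying beside the long side of the ledge between the places of pot and case; loose, leave alone. Origin: centre of its underside, long axis y
- tumbler: Green glass tumbler, 68 mm across the rim, 85 mm high, standing behind the long strip of the ledge; loose, leave alone. Origin: centre of its underside
- jar: White plastic cream jar with a grey cap, 60 mm diameter, 55 mm high, standing behind the long strip; loose, leave alone. Origin: centre of its underside
- comb: Black comb lying flat, 170 mm (its x) by 34 mm (its y), 5 mm thick, to the right of the case; loose, leave alone. Origin: centre of its underside
- bin: White plastic swing-lid bin, 134 mm diameter, 198 mm high, at the left; loose, leave alone. Origin: centre of its underside
- peg: Chrome hook peg on a round foot (70 mm diameter), 140 mm high in all, at the right; fixed, not part of the job. Origin: centre of its underside
There are look-alikes about, which are no part of the job. What is meant by the case is not pink, and is the larger of those in its own colour. What is shaped like the pot but yellow is not meant.

How it is judged:
At the end, for the whole second after the job is handed in: Pot in the inner corner, at most 5 mm short of touching each face; case with a long side along the long face, at most 5 mm short, square within 0.05 rad, wholly within the ledge's length; both flat and at rest; clip, tumbler, jar, comb and bin within 15 mm of their starts (x of pot in the frame of ledge between -0.043 and -0.03 m and y of pot in the frame of ledge between -0.043 and -0.03 m and x of case in the frame of ledge between -0.03 and -0.018 m and y of case in the frame of ledge between -0.395 and -0.1 m and angle between the x axis of case and the x axis of ledge, either way round below 0.05 rad and height (world z) of each of pot, case below 0.004 m and angle between each of pot, case's own z axis and vertical below 0.08 rad and linear speed of each of pot, case below 0.01 m/s and distance of each of clip, tumbler, jar, comb, bin from where it was at the start of the episode below 0.015 m).
It fails at once if the pot or the case is lifted off the sill (height (world z) of any of pot, case above 0.012 m).
It fails at once if the pot or the case is tipped (angle between any of pot, case's own z axis and vertical above 0.3 rad).
It fails at once if the clip, tumbler, jar, comb or bin is moved (distance of any of clip, tumbler, jar, comb, bin from where it was at the start of the episode above 0.02 m).
It also fails if it takes over 48 s, if anything falls off the work surface, if the arm or the gripper's body presses on something with over 40 N, if the wrist force passes 120 N, or if a joint passes its speed limit or range.

## Working session

There is one attempt and no reset: what is moved stays moved. The work goes in short steps, Python scripts to look and compute and a tool call to move; the robot and the scene stay as the last step left them, time stands still between calls to the robot, and variables do not carry over. Pictures are saved under pics/ and viewed, at most 10 in all, crops included, and the job is handed in when it is done.

Besides the shell and the picture viewer there is one more tool, called after "Request:" by a JSON object that holds its "fn" and its "kwargs", one argument or row to a line. drive_tool: Moves the arm, as the interface text tells. Its arguments: {"type":"object","properties":{"motion":{"type":"array","items":{"type":"number"}}},"required":["motion"]}

```bash
mkdir -p pics; cat > h.py <<'E'
import numpy as np, cv2
from bench import status, vision, robot
def cam(n):
    c=vision.camera(n); return c
def save(c,f): cv2.imwrite('pics/'+f, cv2.cvtColor(c['pixels'],cv2.COLOR_RGB2BGR))
def ray(c,uv,z):
    uv=np.atleast_2d(np.asarray(uv,float)); K=c['camera_matrix'];T=c['T']
    d=np.c_[uv,np.ones(len(uv))]@np.linalg.inv(K).T@T[:3,:3].T; o=T[:3,3]
    return o+d*((z-o[2])/d[:,2])[:,None]
def cloud(c):
    h,w=c['z_map'].shape; v,u=np.mgrid[:h,:w]; K=c['camera_matrix']
    d=np.stack([u,v,np.ones_like(u)],-1)@np.linalg.inv(K).T
    return (d*c['z_map'][...,None])@c['T'][:3,:3].T+c['T'][:3,3]
E
python3 - <<'E'
from h import *
t=cam('top');s=cam('scene');save(t,'t0.png');save(s,'s0.png')
print(t['T'].round(3),t['camera_matrix'],s['T'].round(3));st=status.state();print(st['time'],st['tool_pos'],st['orientation'])
E
```

```text
[[ 0.022 -0.996  0.082  0.432]
 [-1.    -0.021  0.004 -0.013]
 [-0.003 -0.082 -0.997  1.396]
 [ 0.     0.     0.     1.   ]] [[478.30088743   0.         271.69004178]
 [  0.         478.30088743 216.38338961]
 [  0.           0.           1.        ]] [[-0.456  0.669 -0.587  1.237]
 [ 0.89   0.329 -0.317  0.378]
 [-0.019 -0.666 -0.745  0.891]
 [ 0.     0.     0.     1.   ]]
0.1 [ 0.234497   -0.49699902  0.23022256] [[ 9.04409789e-01  4.26664355e-01 -6.79730936e-04]
 [ 4.26664840e-01 -9.04407702e-01  1.95511211e-03]
 [ 2.19422754e-04 -2.05823982e-03 -9.99997858e-01]]
```

View pics/t0.png

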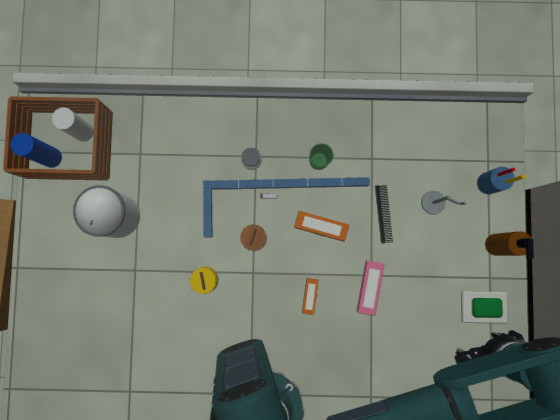

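View pics/s0.png

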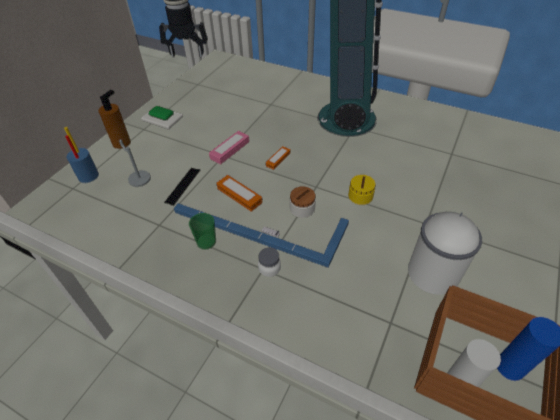

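Candidates in the top view are orange (322,226), small orange (310,296) and pink (371,288). The case is (322,226), the larger orange one. For the pot, the brown-lidded one at (253,237) is meant; the yellow one at (204,281) is not. Next I'll measure and confirm in a crop.

```bash
cat > m.py <<'E'
from h import *
def measure(c,led=None):
    hsv=cv2.cvtColor(c['pixels'],cv2.COLOR_RGB2HSV); P=cloud(c)
    reg=np.zeros(hsv.shape[:2],bool); reg[150:265,190:400]=1
    def big(m):
        n,l,s,_=cv2.connectedComponentsWithStats((m&reg).astype(np.uint8)); k=1+s[1:,4].argmax(); return l==k
    out={}
    if led is None:
        m=cv2.inRange(hsv,(98,90,40),(125,255,255))>0
        cn=(cv2.morphologyEx((m&reg).astype(np.uint8),cv2.MORPH_CLOSE,np.ones((5,5))))
        ys,xs=np.nonzero(cn); X=ray(c,np.c_[xs,ys],0.022)[:,:2]
        L=X[(xs>222)&(xs<368)]; S=X[(ys>194)&(ys<234)]
        vx,vy,x0,y0=cv2.fitLine(L.astype(np.float32),cv2.DIST_HUBER,0,1e-4,1e-4).ravel()
        d=np.array([vx,vy]);d*=np.sign(d[1]); ny=d; nx=np.array([d[1],-d[0]])
        a=np.array([x0,y0])@nx-.012; b=np.median(S@ny)-.012
        led=dict(o=(a*nx+b*ny),nx=nx,ny=ny,yaw=np.arctan2(nx[1],nx[0]))
        out['Lw']=np.ptp(np.percentile(L@nx,[1,99])); out['Sw']=np.ptp(np.percentile(S@ny,[2,98]))
    R=np.c_[led['nx'],led['ny']]
    m=big((cv2.inRange(hsv,(4,130,90),(14,255,255))>0)&(np.arange(560)[None]>275))
    ct=max(cv2.findContours(m.astype(np.uint8),cv2.RETR_EXTERNAL,cv2.CHAIN_APPROX_NONE)[0],key=cv2.contourArea)
    (q,wh,ang)=r=cv2.minAreaRect(ray(c,ct[:,0],0.03)[:,:2].astype(np.float32)*1000)
    bx=cv2.boxPoints(r)/1000; e=[bx[1]-bx[0],bx[2]-bx[1]]; e=max(e,key=np.linalg.norm); 
    if e[1]<0:e=-e
    out['case']=np.array(q)/1000; out['wh']=wh; el=R.T@e; out['caseyaw_rel']=np.arctan2(-el[0],el[1])
    out['case_L']=R.T@(out['case']-led['o'])
    m=big((cv2.inRange(hsv,(3,50,40),(16,200,200))>0)&(np.arange(560)[None]<275))
    ct=max(cv2.findContours(m.astype(np.uint8),cv2.RETR_EXTERNAL,cv2.CHAIN_APPROX_NONE)[0],key=cv2.contourArea)
    q,rr=cv2.minEnclosingCircle(ray(c,ct[:,0],0.058)[:,:2].astype(np.float32)*1000)
    out['pot']=np.array(q)/1000; out['r']=rr; out['pot_L']=R.T@(out['pot']-led['o'])
    return led,out
E
python3 - <<'E'
from m import *
import pickle
c=cam('top');led,o=measure(c);pickle.dump(led,open('led.p','wb'));print(led);[print(k,np.round(v,4)) for k,v in o.items()]
R=np.c_[led['nx'],led['ny']]
X=ray(c,[[261,196],[277,196],[269,196],[200,212],[375,215]],.012)[:,:2];print((X-led['o'])@R)
im=cv2.resize(c['pixels'][150:310,185:395],None,fx=3.5,fy=3.5,interpolation=cv2.INTER_CUBIC)
cv2.imwrite('pics/c0.png',im[...,::-1])
E
```

```text
{'o': array([0.62261918, 0.17048315]), 'nx': array([0.99913114, 0.04167716], dtype=float32), 'ny': array([-0.04167716,  0.99913114], dtype=float32), 'yaw': np.float32(0.041689232)}
Lw 0.0218
Sw 0.0205
case [ 0.521  -0.1498]
wh [148.1801  48.7332]
caseyaw_rel -0.2939
case_L [-0.1149 -0.3158]
pot [0.4828 0.0442]
r 36.118
pot_L [-0.145  -0.1204]
[[-0.02417246 -0.14417026]
 [-0.02511996 -0.19079041]
 [-0.02464623 -0.16748135]
 [-0.06739887  0.03400635]
 [-0.08642767 -0.47407263]]
```

View pics/c0.png

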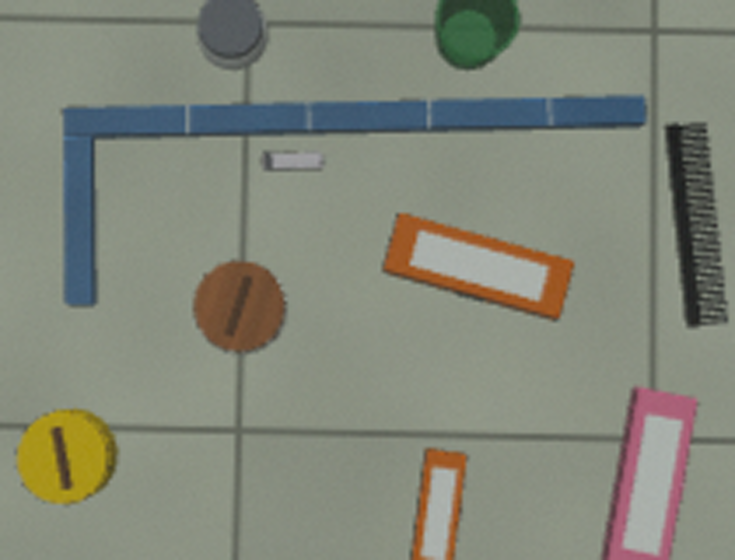

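The crop confirms both targets: the large orange case and the brown-lidded pot. I'll push the case first with both open fingers in line with the ledge. I move above its back side, then descend.

Request:
{"fn": "drive_tool", "kwargs": {
  "motion": [0, 0, -0.06, 0.029, 0.049, -0.015, 0.085, 0, 0, -0.12, 0.059, 0.098, -0.03, 0.085, 0, 0, -0.18, 0.088, 0.147, -0.05, 0.085, 0, 0, -0.24, 0.118, 0.196, -0.07, 0.085, 0, 0, -0.3, 0.147, 0.245, -0.09, 0.085, 0, 0, -0.36, 0.177, 0.293, -0.11, 0.085, 0, 0, -0.4, 0.206, 0.342, -0.131, 0.085, 0, 0, -0.4, 0.206, 0.342, -0.131, 0.085]
}}

```text
time: 1.15
tool_pos: [0.4404, -0.1514, 0.0979]
orientation: [[0.999, 0.047, -0.004], [0.047, -0.999, 0.003], [-0.004, -0.003, -1.0]]
contact_force: [0.4, 0.1, -0.3]
opening: 0.085
grasp_force: 0.0
```

Request:
{"fn": "drive_tool", "kwargs": {
  "motion": [0, 0, 0, 0, 0, -0.04, 0.085, 0, 0, 0, 0, 0, -0.07, 0.085, 0, 0, 0, 0, 0, -0.097, 0.085, 0, 0, 0, 0, 0, -0.097, 0.085]
}}

```text
time: 1.65
tool_pos: [0.4384, -0.1554, 0.0014]
orientation: [[0.999, 0.04, -0.005], [0.04, -0.999, 0.002], [-0.005, -0.002, -1.0]]
contact_force: [-0.0, 0.1, -0.4]
opening: 0.0851
grasp_force: 0.0
```

```bash
python3 - <<'E'
from h import *
import pickle
led=pickle.load(open('led.p','rb'));R=np.c_[led['nx'],led['ny']]
s=status.state();print(s['time'],s['tool_pos'],R.T@(s['tool_pos'][:2]-led['o']),R.T@s['orientation'][:2,1],s['contact_force'],s['opening'])
P=cloud(cam('top'));print
w=cam('wrist');save(w,'w0.png')
E
```

```text
1.65 [ 0.4383785  -0.1554434   0.00138355] [-0.19766429 -0.31796474] [-0.00192141 -0.99999578] [-0.00092443  0.0503403  -0.39441987] 0.08505203253313373
```

View pics/w0.png

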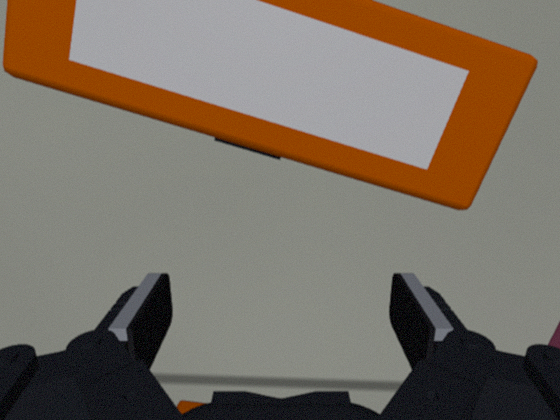

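The view shows both fingers down with clear floor around them, and the case ahead: its lower edge runs from (5,70) to (465,208). I start pushing along the ledge's +x.

Request:
{"fn": "drive_tool", "kwargs": {
  "motion": [0, 0, 0, 0.012, 0.0005, 0, 0.085, 0, 0, 0, 0.024, 0.001, 0, 0.085, 0, 0, 0, 0.036, 0.0015, 0, 0.085, 0, 0, 0, 0.046, 0.002, 0, 0.085, 0, 0, 0, 0.056, 0.0023, 0, 0.085, 0, 0, 0, 0.066, 0.0027, 0, 0.085, 0, 0, 0, 0.076, 0.0031, 0, 0.085, 0, 0, 0, 0.086, 0.0035, 0, 0.085]
}}

```text
time: 2.75
tool_pos: [0.5272, -0.1518, 0.0032]
orientation: [[0.999, 0.041, -0.0], [0.041, -0.999, 0.0], [-0.0, -0.0, -1.0]]
contact_force: [-1.5, 0.3, -0.3]
opening: 0.0851
grasp_force: 0.2
```

Request:
{"fn": "drive_tool", "kwargs": {
  "motion": [0, 0, 0, 0.008, 0.0003, 0, 0.085, 0, 0, 0, 0.016, 0.0007, 0, 0.085, 0, 0, 0, 0.024, 0.001, 0, 0.085, 0, 0, 0, 0.024, 0.001, 0, 0.085]
}}

```text
time: 3.25
tool_pos: [0.5514, -0.151, 0.0035]
orientation: [[0.999, 0.041, 0.001], [0.041, -0.999, -0.0], [0.001, 0.0, -1.0]]
contact_force: [-0.3, -0.3, -0.3]
opening: 0.0848
grasp_force: 0.0
```

```bash
cat > q.py <<'E'
from m import *
import pickle
led=pickle.load(open('led.p','rb'));R=np.c_[led['nx'],led['ny']]
s=status.state();print(s['time'],s['tool_pos'].round(4) if hasattr(s['tool_pos'],'round') else s['tool_pos'],'tool_L',R.T@(s['tool_pos'][:2]-led['o']),s['contact_force'])
E
python3 - <<'E'
from q import *
c=cam('top');save(c,'t1.png');w=cam('wrist');save(w,'w1.png')
cv2.imwrite('pics/v1.png',np.hstack([cv2.resize(c['pixels'][150:290,185:400],(430,280)),cv2.resize(w['pixels'],(373,280))])[:,:800,::-1])
E
```

```text
3.25 [ 0.5514 -0.151   0.0035] tool_L [-0.08454367 -0.31822997] [-0.26219736 -0.34322849 -0.27654175]
```

View pics/v1.png

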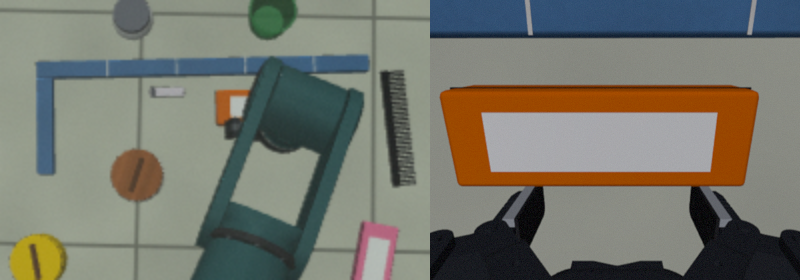

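The case is now square on both fingers in the wrist view, about 24 mm from the ledge and well clear of the clip. I push on in small steps.

Request:
{"fn": "drive_tool", "kwargs": {
  "motion": [0, 0, 0, 0.007, 0.0003, 0, 0.085, 0, 0, 0, 0.013, 0.0005, 0, 0.085, 0, 0, 0, 0.017, 0.0007, 0, 0.085, 0, 0, 0, 0.02, 0.0008, 0, 0.085, 0, 0, 0, 0.022, 0.0009, 0, 0.085, 0, 0, 0, 0.023, 0.001, 0, 0.085, 0, 0, 0, 0.023, 0.001, 0, 0.085]
}}

```text
time: 4.22
tool_pos: [0.5738, -0.1499, 0.0033]
orientation: [[0.999, 0.041, 0.0], [0.041, -0.999, -0.0], [0.0, 0.0, -1.0]]
contact_force: [0.6, -0.0, 0.3]
opening: 0.0849
grasp_force: 0.0
```

Request:
{"fn": "drive_tool", "kwargs": {
  "motion": [0, 0, 0, 0.001, 0, 0, 0.085, 0, 0, 0, 0.002, 0.0001, 0, 0.085, 0, 0, 0, 0.002, 0.0001, 0, 0.085]
}}

```text
time: 4.6
tool_pos: [0.5758, -0.1498, 0.0033]
orientation: [[0.999, 0.041, 0.0], [0.041, -0.999, -0.0], [0.0, 0.0, -1.0]]
contact_force: [0.1, 0.5, 0.5]
opening: 0.0849
grasp_force: 0.1
```

Request:
{"fn": "drive_tool", "kwargs": {
  "motion": [0, 0, 0, 0.001, 0, 0, 0.085, 0, 0, 0, 0.002, 0.0001, 0, 0.085, 0, 0, 0, 0.002, 0.0001, 0, 0.085]
}}

```text
time: 4.97
tool_pos: [0.5766, -0.1499, 0.0033]
orientation: [[0.999, 0.041, -0.003], [0.041, -0.999, -0.0], [-0.003, 0.0, -1.0]]
contact_force: [-5.5, -0.3, 3.3]
opening: 0.0848
grasp_force: 2.6
```

Request:
{"fn": "drive_tool", "kwargs": {
  "motion": [0, 0, 0, 0.001, 0, 0, 0.085, 0, 0, 0, 0.002, 0.0001, 0, 0.085, 0, 0, 0, 0.002, 0.0001, 0, 0.085]
}}

```text
time: 5.35
tool_pos: [0.5766, -0.1498, 0.0033]
orientation: [[0.999, 0.041, -0.007], [0.041, -0.999, -0.0], [-0.007, -0.0, -1.0]]
contact_force: [-11.2, -0.9, 7.4]
opening: 0.0847
grasp_force: 5.5
```

```bash
python3 - <<'E'
from q import *
w=cam('wrist');save(w,'w2.png')
E
```

```text
5.35 [ 0.5766 -0.1498  0.0033] tool_L [-0.05932735 -0.31813676] [-11.15347238  -0.93303154   7.36616897]
```

View pics/w2.png

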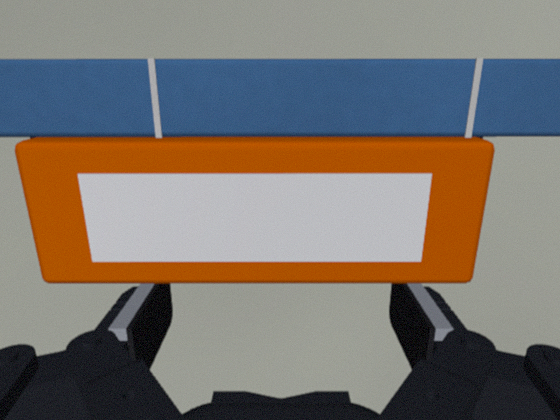

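The case lies flush with no visible gap at row 137, and the force is about 11 N. I back off, lift and move behind the pot on the diagonal.

Request:
{"fn": "drive_tool", "kwargs": {
  "motion": [0, 0, 0, -0.015, -0.0006, 0, 0.085, 0, 0, 0, -0.03, -0.001, 0, 0.085, 0, 0, 0, -0.03, -0.001, 0.05, 0.085, 0, 0, 0, -0.03, -0.001, 0.1, 0.06, 0, 0, 0.16, -0.061, 0.035, 0.1, 0.04, 0, 0, 0.33, -0.092, 0.072, 0.1, 0.04, 0, 0, 0.49, -0.123, 0.108, 0.1, 0.04, 0, 0, 0.655, -0.155, 0.145, 0.1, 0.04]
}}

```text
time: 6.4
tool_pos: [0.4237, -0.0035, 0.1034]
orientation: [[0.764, 0.645, 0.002], [0.645, -0.764, 0.0], [0.002, 0.001, -1.0]]
contact_force: [-0.1, 1.4, 0.2]
opening: 0.04
grasp_force: 0.0
```

```bash
python3 - <<'E'
from q import *
w=cam('wrist');K=w['camera_matrix']
# pot centre from lid in wrist view
hsv=cv2.cvtColor(w['pixels'],cv2.COLOR_RGB2HSV)
m=cv2.inRange(hsv,(3,50,40),(16,200,200))
ct=max(cv2.findContours(m,cv2.RETR_EXTERNAL,cv2.CHAIN_APPROX_NONE)[0],key=cv2.contourArea)
q,r=cv2.minEnclosingCircle((ray(w,ct[:,0],.058)[:,:2]*1000).astype(np.float32));print('pot wrist',q,r, ct[:,0].min(0),ct[:,0].max(0))
t=s['tool_pos'][:2];O=np.array(s['orientation']);print('pot in tool',O[:2,:2].T@(np.array(q)/1000-t),O[:2,:2], s['opening'])
save(w,'w3.png')
E
```

```text
6.4 [ 0.4237 -0.0035  0.1034] tool_L [-0.2059627  -0.16558342] [-0.07944405  1.36239604  0.22340756]
pot wrist (482.9386901855469, 45.32697296142578) 36.59031295776367 [209   1] [360 159]
pot in tool [0.07676099 0.00080624] [[ 0.76448002  0.64464496]
 [ 0.64464531 -0.76448167]] 0.03995099208803604
```

View pics/w3.png

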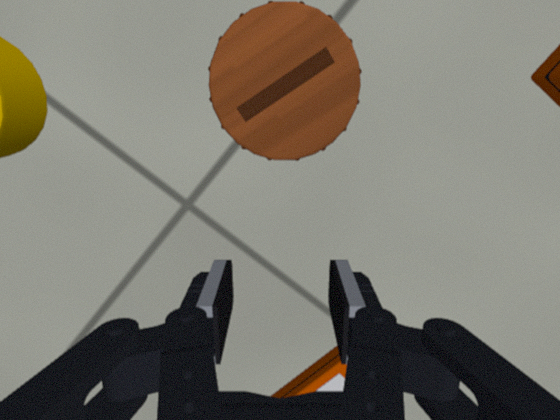

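The pot lid is centred ahead of the fingers at (285,80), 0.8 mm off the centre line, and the floor around the fingers is clear. I descend, then push diagonally toward the corner, a line that stays well away from the clip.

Request:
{"fn": "drive_tool", "kwargs": {
  "motion": [0, 0, 0, 0, 0, -0.04, 0.04, 0, 0, 0, 0, 0, -0.08, 0.04, 0, 0, 0, 0, 0, -0.1, 0.04, 0, 0, 0, 0, 0, -0.1, 0.04, 0, 0, 0, 0.0077, 0.0064, -0.1, 0.04, 0, 0, 0, 0.0154, 0.0128, -0.1, 0.04, 0, 0, 0, 0.0208, 0.0172, -0.1, 0.04, 0, 0, 0, 0.0262, 0.0217, -0.1, 0.04]
}}

```text
time: 7.45
tool_pos: [0.4516, 0.0174, 0.0038]
orientation: [[0.767, 0.641, 0.001], [0.641, -0.767, -0.0], [0.0, 0.001, -1.0]]
contact_force: [-1.9, -1.0, 0.7]
opening: 0.04
grasp_force: 0.8
```

Request:
{"fn": "drive_tool", "kwargs": {
  "motion": [0, 0, 0, 0.0077, 0.0064, 0, 0.04, 0, 0, 0, 0.0154, 0.0128, 0, 0.04, 0, 0, 0, 0.0231, 0.0191, 0, 0.04, 0, 0, 0, 0.0308, 0.0255, 0, 0.04, 0, 0, 0, 0.0385, 0.0318, 0, 0.04, 0, 0, 0, 0.0462, 0.0382, 0, 0.04, 0, 0, 0, 0.0539, 0.0446, 0, 0.04, 0, 0, 0, 0.0616, 0.051, 0, 0.04]
}}

```text
time: 8.45
tool_pos: [0.5129, 0.0685, 0.0033]
orientation: [[0.768, 0.641, -0.0], [0.641, -0.768, -0.0], [-0.0, 0.0, -1.0]]
contact_force: [-2.6, -2.1, 3.4]
opening: 0.0402
grasp_force: 1.5
```

Request:
{"fn": "drive_tool", "kwargs": {
  "motion": [0, 0, 0, 0.007, 0.0058, 0, 0.04, 0, 0, 0, 0.0135, 0.0112, 0, 0.04, 0, 0, 0, 0.02, 0.0165, 0, 0.04, 0, 0, 0, 0.025, 0.0207, 0, 0.04, 0, 0, 0, 0.028, 0.0232, 0, 0.04, 0, 0, 0, 0.028, 0.0232, 0, 0.04]
}}

```text
time: 9.2
tool_pos: [0.5409, 0.0917, 0.0032]
orientation: [[0.767, 0.641, 0.001], [0.641, -0.767, 0.001], [0.001, 0.0, -1.0]]
contact_force: [-0.5, -0.8, -1.2]
opening: 0.0402
grasp_force: 0.0
```

```bash
python3 - <<'E'
from q import *
w=cam('wrist');hsv=cv2.cvtColor(w['pixels'],cv2.COLOR_RGB2HSV)
m=cv2.inRange(hsv,(3,50,40),(16,200,200))
ct=max(cv2.findContours(m,cv2.RETR_EXTERNAL,cv2.CHAIN_APPROX_NONE)[0],key=cv2.contourArea)
q,r=cv2.minEnclosingCircle((ray(w,ct[:,0],.058)[:,:2]*1000).astype(np.float32));q=np.array(q)/1000
t=s['tool_pos'][:2];O=np.array(s['orientation']);print('pot_L',R.T@(q-led['o']),r,'in tool',O[:2,:2].T@(q-t))
save(w,'w4.png')
E
```

```text
9.2 [0.5409 0.0917 0.0032] tool_L [-0.08496171 -0.07534322] [-0.54321798 -0.80520123 -1.17708044]
pot_L [-0.05112215 -0.04813275] 36.414093017578125 in tool [ 0.04341112 -0.00099916]
```

View pics/w4.png

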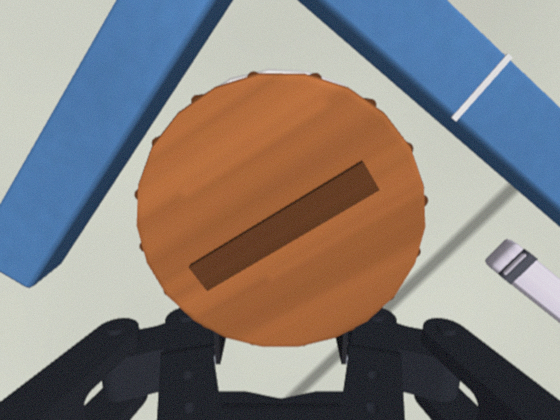

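The pot is nearly home: the lid is centred at (281,208), equally near both strips, and the clip at (510,255) is clear. About 13 mm and 10 mm remain, so I finish slowly.

Request:
{"fn": "drive_tool", "kwargs": {
  "motion": [0, 0, 0, 0.004, 0.0035, 0, 0.04, 0, 0, 0, 0.008, 0.0068, 0, 0.04, 0, 0, 0, 0.01, 0.0085, 0, 0.04, 0, 0, 0, 0.0115, 0.0098, 0, 0.04, 0, 0, 0, 0.0125, 0.0106, 0, 0.04, 0, 0, 0, 0.0125, 0.0106, 0, 0.04]
}}

```text
time: 10.0
tool_pos: [0.553, 0.102, 0.0033]
orientation: [[0.768, 0.641, 0.0], [0.641, -0.768, 0.0], [0.0, -0.0, -1.0]]
contact_force: [-0.7, -0.4, -0.8]
opening: 0.0397
grasp_force: 0.3
```

Request:
{"fn": "drive_tool", "kwargs": {
  "motion": [0, 0, 0, 0.0007, 0.0007, 0, 0.04, 0, 0, 0, 0.0015, 0.0014, 0, 0.04, 0, 0, 0, 0.0015, 0.0014, 0, 0.04]
}}

```text
time: 10.38
tool_pos: [0.5546, 0.1033, 0.0034]
orientation: [[0.768, 0.641, 0.0], [0.641, -0.768, 0.0], [0.0, 0.0, -1.0]]
contact_force: [-0.3, -0.6, -0.7]
opening: 0.0402
grasp_force: 0.4
```

Request:
{"fn": "drive_tool", "kwargs": {
  "motion": [0, 0, 0, 0.0007, 0.0007, 0, 0.04, 0, 0, 0, 0.0015, 0.0014, 0, 0.04, 0, 0, 0, 0.0015, 0.0014, 0, 0.04]
}}

```text
time: 10.75
tool_pos: [0.5547, 0.1037, 0.0033]
orientation: [[0.768, 0.641, -0.003], [0.641, -0.768, -0.002], [-0.004, -0.0, -1.0]]
contact_force: [-5.2, -4.0, 2.4]
opening: 0.0398
grasp_force: 2.9
```

Request:
{"fn": "drive_tool", "kwargs": {
  "motion": [0, 0, 0, 0.0007, 0.0007, 0, 0.04, 0, 0, 0, 0.0015, 0.0014, 0, 0.04, 0, 0, 0, 0.0015, 0.0014, 0, 0.04]
}}

```text
time: 11.12
tool_pos: [0.5548, 0.1039, 0.0032]
orientation: [[0.768, 0.641, -0.007], [0.641, -0.768, -0.004], [-0.008, -0.001, -1.0]]
contact_force: [-9.6, -7.3, 6.1]
opening: 0.0398
grasp_force: 5.5
```

```bash
python3 - <<'E'
from q import *
w=cam('wrist');hsv=cv2.cvtColor(w['pixels'],cv2.COLOR_RGB2HSV)
m=cv2.inRange(hsv,(3,50,40),(16,200,200))
ct=max(cv2.findContours(m,cv2.RETR_EXTERNAL,cv2.CHAIN_APPROX_NONE)[0],key=cv2.contourArea)
q,r=cv2.minEnclosingCircle((ray(w,ct[:,0],.058)[:,:2]*1000).astype(np.float32));q=np.array(q)/1000
print('pot_L',R.T@(q-led['o']),r)
save(w,'w5.png')
E
```

```text
11.125 [0.5548 0.1039 0.0032] tool_L [-0.0705469  -0.06372124] [-9.63732893 -7.31189815  6.10681524]
pot_L [-0.03685794 -0.03684049] 36.39106750488281
```

View pics/w5.png

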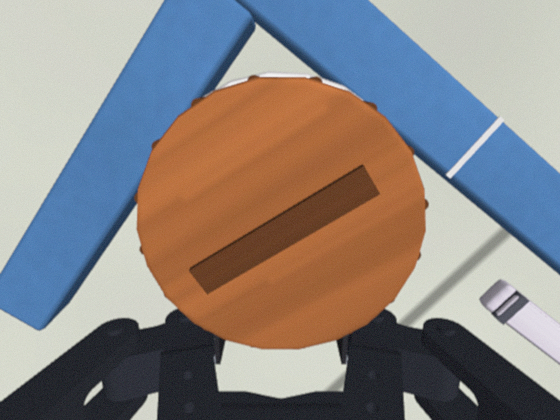

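The pot sits in the corner against both faces (lid centre (281,208)). Force grows in both axes, so contact is double-sided. I back off, lift and check from the top.

Request:
{"fn": "drive_tool", "kwargs": {
  "motion": [0, 0, 0, -0.01, -0.0085, 0, 0.04, 0, 0, 0, -0.025, -0.021, 0, 0.04, 0, 0, 0, -0.035, -0.029, 0.05, 0.04, 0, 0, 0, -0.035, -0.029, 0.11, 0.04, 0, 0, 0, -0.085, -0.066, 0.11, 0.04, 0, 0, 0, -0.135, -0.1, 0.12, 0.04, 0, 0, 0, -0.185, -0.13, 0.12, 0.04, 0, 0, 0, -0.225, -0.15, 0.12, 0.04]
}}

```text
time: 12.18
tool_pos: [0.3313, -0.0446, 0.1237]
orientation: [[0.768, 0.641, 0.003], [0.641, -0.768, -0.001], [0.002, 0.003, -1.0]]
contact_force: [0.4, -0.7, 0.4]
opening: 0.0398
grasp_force: 0.0
```

```bash
python3 - <<'E'
from q import *
c=cam('top')
_,o=measure(c,led);[print(k,np.round(v,4)) for k,v in o.items()]
im=cv2.resize(c['pixels'][140:300,60:400],None,fx=2.3,fy=2.3,interpolation=cv2.INTER_CUBIC)
cv2.imwrite('pics/t2.png',im[...,::-1])
# other objects: shift vs start
a=cv2.imread('pics/t0.png',0).astype(np.float32);b=cv2.cvtColor(c['pixels'],cv2.COLOR_RGB2GRAY).astype(np.float32)
for n,(x,y,w,h) in dict(clip=(256,190,24,10),jar=(238,146,26,24),tumbler=(306,142,28,28),comb=(373,182,24,64),bin=(70,182,66,56)).items():
    print(n,cv2.phaseCorrelate(a[y:y+h,x:x+w].copy(),b[y:y+h,x:x+w].copy()))
E
```

```text
12.175 [ 0.3313 -0.0446  0.1237] tool_L [-0.30003924 -0.20278555] [ 0.40873962 -0.66167247  0.43159917]
case [ 0.6102 -0.1404]
wh [ 49.2487 147.0294]
caseyaw_rel -0.0203
case_L [-0.0254 -0.3101]
pot [0.5863 0.1302]
r 36.5954
pot_L [-0.038  -0.0388]
clip ((0.0827261104838648, 0.03834980533348542), 1.0100619663794836)
jar ((0.45939665107720806, 0.019485326689352434), 0.9680504048312152)
tumbler ((-0.020596533318581578, -0.009461092477557997), 1.0095139638582866)
comb ((-0.022522455703439803, -0.04426506387410711), 1.0059093871774774)
bin ((0.0018696190464595475, 0.017417384101793942), 1.0017192286473733)
```

View pics/t2.png

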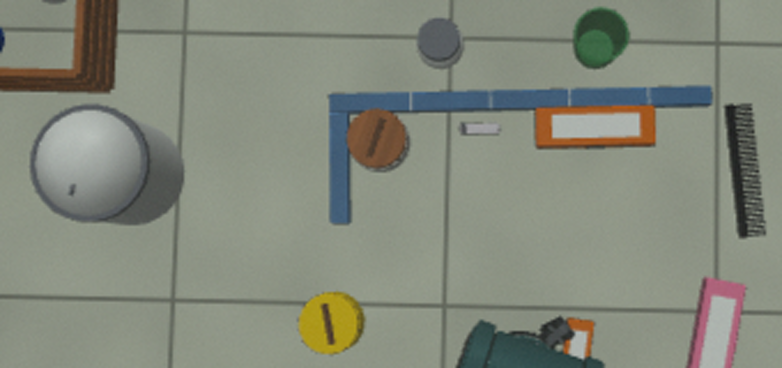

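The final view shows the pot in the corner at (377,138) and the case flush along the long strip at (596,127). The clip, tumbler, jar, comb and bin have not moved by more than about half a pixel. I hand it in.

```bash
python3 -c "from bench import robot; print(robot.close_job())"
```

```text
the job is handed in; nothing more can be done
None
```

I pushed the pot into the ledge's inner corner, touching both sides, and the case flush against the long side. By the last camera check nothing else had moved, and I handed the job in at about 12 s; no verdict came back.

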